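Click the brass tally wheel on to its mark

TASK

Book the finished rings on the brass bench tally: with a fingertip, push the arms of its wheel round counterclockwise (the way the white arrow shows), click by click, until the red arm has clicked in at the white pointer, and stop there without going a click past it. Nothing is to be picked up: keep both tallies standing where they are, and leave the blue tally's count and the loose things on the bench alone.

Things in the scene. Friction and masses are not known exactly. Their poses are not given: they have to be found in the camera images.
- brass_tally: brass bench tally: loose heavy (1.7 kg) iron foot 124 mm across, 20 mm high, with a flat brass click wheel turning about its vertical centre axis. Origin: centre of the underside, on that axis; z up; x points from the axis to the pointer post at the back (60 to 85 mm from the axis, 24 mm wide, 57 mm high). When the wheel rests in a click, one arm points along +x and one along -x
- brass_wheel (a joint): brass wheel angle in rad, growing counterclockwise seen from above (white arrow); 0: red arm at the pointer; a click is 0.785; starts 2 to 4 clicks below 0. A spring plunger holds each click: push an arm end with about 1 to 2 N past half a click and it falls into the next by itself (let go earlier, it falls back); it does not coast on. It would turn backwards too
- brass_mark (a point): top centre of the round end of the red arm, 55.5 mm from the axis, 46 mm above the foot's underside. The wheel: hub of 37 mm radius, 8 arms 45 degrees apart, 9 mm wide, round ends 11 mm wide reaching to 61 mm from the axis; hub and arms span 31 to 46 mm above that underside (axle cap to 51). Gaps at the arm ends 32 mm wide, open above and outside; 11 mm of air below the arms
- brass_pointer (a point): inner tip of the white bar on the post of the brass tally, 60 mm from the axis, 54.5 mm above the underside, just over the arm ends' path; it does not turn with the wheel
- blue_tally: blue bench tally: loose heavy (1.7 kg) iron foot 124 mm across, 20 mm high, with a flat blue click wheel turning about its vertical centre axis. Origin: centre of the underside, on that axis; z up; x points from the axis to the pointer post at the back (60 to 85 mm from the axis, 24 mm wide, 57 mm high). Otherwise the same as the brass one, beside it on either side
- blue_mark (a point): outer end of the red arm of the blue wheel, like brass_mark
- wax_ring: green wax ring, 26 mm across, 14 mm high, loose on the riser; origin centre of its underside
- oiler: small brass oiler pot, 31 mm across, 34 mm high, loose; origin centre of its underside
- lighter: blue lighter lying flat, 24x70x13 mm, long side along its y, loose; origin centre of its underside
- pliers: flat pliers with red handles lying flat, 45x138x12 mm, long side along its y, loose; origin centre of its underside
- beads: clear shallow dish of beads, 64 mm across, 12 mm high, loose; origin centre of its underside
- work_board: plywood bench riser 200 x 420 mm, fixed on the bench, its top 40 mm above it, on which both tallies and the wax ring stand; origin: centre of its underside on the bench. A desk lamp stands behind its left end and its shade hangs over the bench further left, in the way of a raised wrist reaching out there

How it is judged:
By the outcome, as a careful person would: the job done as asked, in the order asked, and still so for the second after the job is handed in, with the robot touching nothing.
It also fails if it takes over 64 s, if anything falls off the work surface, if the arm or the gripper's body presses on something with over 40 N, if the wrist force passes 120 N, or if a joint passes its speed limit or range.

ROBOT

A 6-joint arm with a two-finger parallel gripper is mounted at the origin on a cart in front of the work surface, level with it; the furniture and walls round the work are solid. World frame = base frame: x ahead of the robot, y to its left, z up, the work surface at z = 0. Lengths are in m, angles in rad, forces in N, time in s.
With the tool pointing down it reaches from about 0.375 to 0.9 m from the base axis. Payload 3.1 kg.
Tool frame: the origin (TCP) lies midway between the tips of the shut fingers; the grasp point (between the pads) lies 19 mm behind it; z points along the fingers, y is the line along which they close (so a half turn about z gives the same grasp; the last joint's range is limited). The gripper opens to 87 mm and grips with 3 to 60 N. Pads are 19 mm wide; open, the fingers measure 117 mm over their backs; the gripper's body (75 mm by 190 mm) begins 51 mm behind the grasp point.
Start: joints at [-1.395, 0.527, 1.433, -0, 1.181, -0.178], TCP at [0.217, -0.586, 0.223] pointing down, gripper open.
Joint ranges: [-3.08, 3.08], [-0.75, 2.2], [0.22, 2.44], [-1.43, 4.57], [0, 2.65], [-2.85, 2.85]. Speed limits (rad/s): [2.79, 2.79, 3.14, 3.14, 3.14, 3.14].

INTERFACE

Orientations are given as a unit quaternion [x, y, z, w].
In Python, from rig import status, imaging, order gives the robot as it stands.
- The arm moves only by the tool arm_command, never from a script. Its argument "deltas" is one flat list of numbers, 5 for each row, row after row: the opening, from -1 (shut) to 1 (fully open), so that 0 is half open, then the shift along the tool's x, y, z in m, then the turn about the tool's z in rad. In form: [gripper, tx, ty, tz, roll, gripper, tx, ty, tz, roll, ...]. A call has 1 to 12 rows; each row shifts and turns the commanded pose from where the row before left it, along the tool's axes as they then stand; what a row does not reach is not made up. A row lasts 1/8 s, in which the tool goes at most 62.5 mm and 10.7 degrees, less where a joint would pass 70% of its speed; a pose out of reach is approached as far as the arm can. A call with a gripper value outside its range is refused whole. The fingers move at their own pace and stop on an object; "newtons" is the grip in N (left out, the last holds). Time passes only in rows, so rows that do not move let the fingers close. It gives the time, the measured TCP pose, the force, the opening and the grip force at its end, in the units of the state.
- status.get_obs(): the state, without advancing time (a new reading comes with each control period).
- imaging.camera(name): name is "scene" or "top" or "wrist"; returns (picture, depth): 384x512x3 uint8, red, green, blue; 384x512 float32, m along the optical axis (not along the pixel's ray), 0 where there is no reading.
- imaging.camera_params(name): a dict with "intrinsics" (3x3 intrinsics, pixels), "k1" (the pictures are not rectified: a ray, as slopes to the right and down, at radius r is drawn at 1 + k1 r^2 times it, then the intrinsics apply), "camera_from_world" (4x4, takes a point from world to camera coordinates). Camera axes: x right, y up, looking along -z (the intrinsics and any distortion apply to the point x, -y, -z); pixel columns grow to the right and rows downward; lengths in m; the calibration is good to about 2 mm. A picture is of the moment at which its call begins: read the wrist's pose just before it. camera_params takes no time and is no camera call; for the wrist camera it gives the pose at the moment of the call.
- order.hand_in(): hands the job in; it is judged then, once.
The state is a dict: "time": time; "q": joint angles; "joint_velocities": joint speeds; "joint_torque": joint torques, N m; "position": TCP position; "tool_rot": TCP orientation; "ft_force": force on the tool from outside, world axes, zero at the start; "moment": the same for the moment, N m; "grip_width": finger opening in m; "grip_force": force on a finger pad.
Only numpy, scipy, OpenCV 4.12 (cv2) and the standard library are available. Lean on these libraries where they do the work, as an engineer would, in place of code of your own. Each camera call takes 0.05 s, during which the arm holds its last target. There are 200 camera calls.

## Working session

There is one attempt and no reset: what is moved stays moved. The work goes in short steps, Python scripts to look and compute and a tool call to move; the robot and the scene stay as the last step left them, time stands still between calls to the robot, and variables do not carry over. Pictures are saved under pics/ and viewed, at most 10 in all, crops included, and the job is handed in when it is done.

Besides the shell and the picture viewer there is one more tool, called after ">>>" in YAML: its name, and indented under it one key for each argument. arm_command: Moves the arm, as the interface text tells. Its arguments: {"type":"object","properties":{"deltas":{"type":"array"},"newtons":{"type":"number"}},"required":["deltas"]}

```bash
mkdir -p pics
cat > h.py <<'E'
import numpy as np, cv2
from rig import status, imaging, order
def snap(n,f):
    p=imaging.camera_params(n); im,d=imaging.camera(n)
    cv2.imwrite(f'pics/{f}.png',im[:,:,::-1]); np.savez(f'pics/{f}.npz',im=im,d=d,K=p['intrinsics'],k1=p['k1'],T=p['camera_from_world'])
def cloud(f):
    z=np.load(f'pics/{f}.npz'); K=z['K']; h,w=z['d'].shape
    u,v=np.meshgrid(np.arange(w),np.arange(h))
    pts=np.stack([u,v],-1).reshape(-1,1,2).astype(float)
    r=cv2.undistortPoints(pts,K,np.array([float(z['k1']),0,0,0])).reshape(h,w,2)
    d=z['d']; c=np.stack([r[...,0]*d,-r[...,1]*d,-d,np.ones_like(d)],-1)
    return z['im'],(c@np.linalg.inv(z['T']).T)[...,:3],d
E
python3 - <<'E'
from h import *
snap('scene','s1'); snap('top','t1')
o=status.get_obs(); print(o['position'],o['tool_rot'],o['time'])
a=cv2.imread('pics/t1.png');b=cv2.imread('pics/s1.png')
E
```

```text
[ 0.21704539 -0.58538929  0.22166185] [ 9.84305640e-01  1.76469360e-01  5.40808251e-06 -9.86161334e-04] 0.1
```

View pics/t1.png

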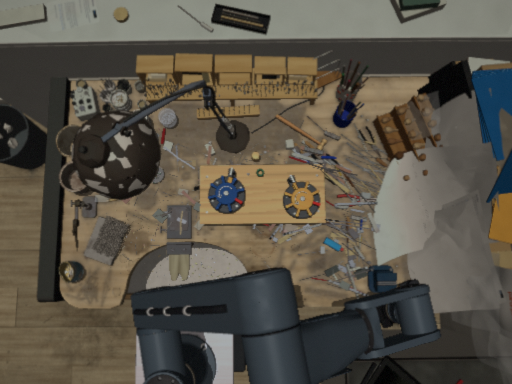

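View pics/s1.png

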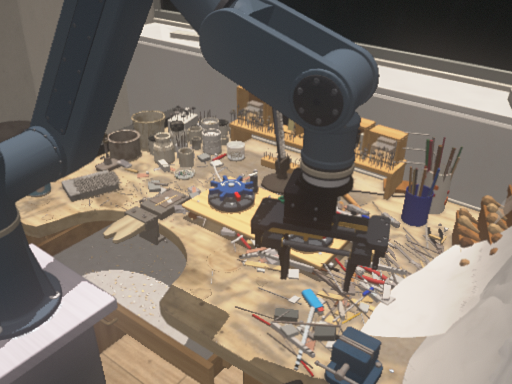

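The top view shows the blue tally at about (227,194) and the brass one at about (302,199) on the riser, with the post toward the top left at about (292,180).

Run:
```python
from h import *
im,P,d=cloud('t1')
c=im[165:235,190:335]; cv2.imwrite('pics/c1.png',cv2.resize(c,None,fx=5.5,fy=5.5,interpolation=cv2.INTER_CUBIC)[:,:,::-1])
for u,v in [(302,199),(227,194),(292,180),(320,199),(260,210),(256,156)]: print(u,v,P[v,u].round(4))
sub=P[170:230,270:335].reshape(-1,3); 
m=(sub[:,2]>.078)&(sub[:,2]<.089); s=sub[m]; print(m.sum(),s.mean(0),s[:,:2].min(0),s[:,:2].max(0))
m=(sub[:,2]>.0925)&(sub[:,2]<.11); print(sub[m].round(3))
```

```text
302 199 [ 0.5322 -0.3896  0.0883]
227 194 [ 0.5505 -0.1478  0.0919]
292 180 [ 0.5986 -0.3604  0.0676]
320 199 [ 0.5357 -0.4518  0.0586]
260 210 [ 0.5038 -0.2541  0.0378]
256 156 [ 0.6886 -0.2426  0.0355]
514 [ 0.53504025 -0.38954677  0.08439396] [ 0.47770115 -0.44789966] [ 0.60478035 -0.33539362]
[[ 0.609 -0.352  0.1  ]
 [ 0.61  -0.355  0.096]
 [ 0.61  -0.362  0.097]
 [ 0.607 -0.362  0.096]
 [ 0.607 -0.365  0.095]
 [ 0.603 -0.352  0.095]
 [ 0.603 -0.362  0.095]
 [ 0.6   -0.349  0.095]
 [ 0.6   -0.355  0.094]
 [ 0.599 -0.358  0.099]
 [ 0.6   -0.362  0.096]
 [ 0.6   -0.365  0.093]
 [ 0.597 -0.352  0.094]
 [ 0.596 -0.361  0.099]
 [ 0.593 -0.361  0.096]
 [ 0.593 -0.365  0.096]
 [ 0.591 -0.362  0.093]
 [ 0.59  -0.365  0.094]
 [ 0.561 -0.409  0.093]
 [ 0.557 -0.39   0.095]
 [ 0.541 -0.389  0.096]
 [ 0.541 -0.392  0.094]
 [ 0.535 -0.38   0.093]
 [ 0.535 -0.386  0.093]
 [ 0.534 -0.395  0.095]
 [ 0.531 -0.392  0.094]
 [ 0.525 -0.37   0.093]]
```

View pics/c1.png

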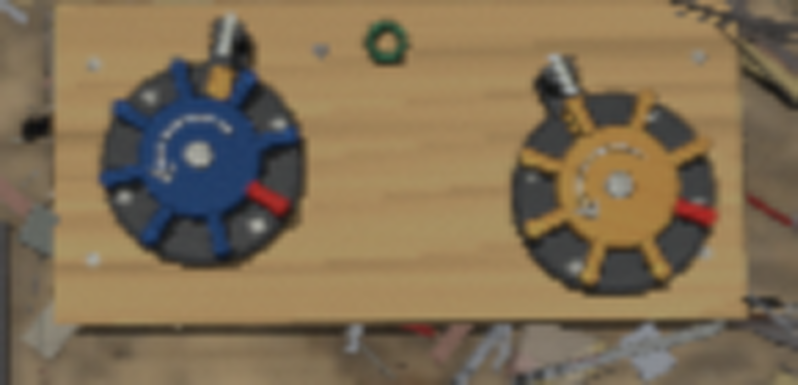

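The enlarged crop puts the brass hub at (620,185), the post at (565,80) and the red arm end at (712,214). That makes the post yaw about 27.6° and puts the red arm 135° behind it, so 3 clicks. I'll shut the gripper and hover on the robot side of the wheel.

>>> arm_command:
  deltas: [-1,0.03,-0.009,0,0,-1,0.045,-0.0135,0,0,-1,0.05,-0.015,0,0,-1,0.05,-0.015,0,0,-1,0.05,-0.015,0,0,-1,0.045,-0.0135,0,0,-1,0.03,-0.009,0,0,-1,0,0,0,0,-1,0,0,0,0]
  newtons: 20

```text
time: 1.23
position: [0.4667, -0.3976, 0.2222]
tool_rot: [0.984, 0.177, -0.0, -0.0]
ft_force: [-0.2, -0.8, 0.4]
grip_width: 0.0057
grip_force: 0.0
```

>>> arm_command:
  deltas: [-1,0,0,0,0.15,-1,0,0,0,0.18,-1,0,0,0,0.18,-1,0,0,0,0.18,-1,0,0,0,0.18,-1,0,0,0,0.18,-1,0,0,0,0.18,-1,0,0,0,0.18,-1,0,0,0,0.18,-1,0,0,0,0.15,-1,0,0,0,0.1,-1,0,0,0,0]

```text
time: 2.72
position: [0.466, -0.3985, 0.2224]
tool_rot: [0.736, -0.677, -0.0, 0.0]
ft_force: [0.8, 0.1, 0.1]
grip_width: 0.0007
grip_force: 0.0
```

Run:
```python
from h import *
o=status.get_obs(); print(o['position'],o['tool_rot'],o['time'],o['q'],o['grip_width'],o['ft_force'])
snap('wrist','w1')
im,P,d=cloud('w1')
for n in ['s1','t1','w1']:pass
m=(P[...,2]>.079)&(P[...,2]<.088)&(abs(P[...,1]+.39)<.08)&(abs(P[...,0]-.535)<.08)&(d>0)
print(m.sum(), P[m].min(0),P[m].max(0))
```

```text
[ 0.46601957 -0.39848487  0.22241328] [ 7.36413901e-01 -6.76531238e-01 -1.82991416e-04  1.31484241e-04] 2.725 [-8.89311404e-01  5.11710771e-01  1.46345081e+00 -3.40955684e-04
  1.16675485e+00  2.16770314e+00] 0.0006891505415853151 [0.8348322 0.1369055 0.132695 ]
4188 [ 0.47604699 -0.44784719  0.07902407] [ 0.60944403 -0.34341968  0.08799801]
```

View pics/w1.png

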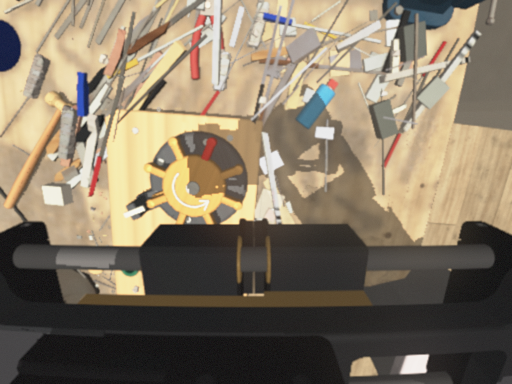

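The wrist view shows the whole brass wheel: cap at about (193,188), red arm end at about (210,142), post and white bar at about (138,208). I'll measure it from this picture.

Run:
```python
from h import *
im,P,d=cloud('w1')
h=im.astype(int)
win=np.zeros(d.shape,bool); win[120:240,120:265]=1
wheel=win&(d>0)&(P[...,2]>.079)&(P[...,2]<.089)&(h[...,0]>h[...,2]*1.6)
p=P[wheel][:,:2]; c=np.array([.534,-.39])
# centre: fit by rim circle via enclosing circle after trimming 65mm, hub fit
p=p[np.hypot(*(p-c).T)<.068]
print(cv2.minEnclosingCircle(p.astype(np.float32)))
# foot dark disc enclosing
cap=win&(P[...,2]>.0885)&(P[...,2]<.096)&(np.hypot(P[...,0]-.534,P[...,1]+.39)<.015)
print('cap',cap.sum(),np.median(P[cap],0))
red=win&(h[...,0]>110)&(h[...,1]<60)&(h[...,2]<60)&(P[...,2]>.07)&(np.hypot(P[...,0]-.534,P[...,1]+.39)<.07)
print('red',red.sum(),P[red].mean(0))
post=win&(P[...,2]>.092)&(np.hypot(P[...,0]-.534,P[...,1]+.39)>.05)&(P[...,2]<.105); print('post',post.sum(),P[post].mean(0))
# centre+phase fit by arms ring: maximise 8-fold score
best=(0,)
for dx in np.arange(-.008,.0081,.001):
  for dy in np.arange(-.008,.0081,.001):
    q=p-c-[dx,dy]; r=np.hypot(*q.T); s=(r>.042)&(r<.062)
    z=np.exp(8j*np.arctan2(q[s,1],q[s,0])).sum()
    if abs(z)>best[0]: best=(abs(z),c+[dx,dy],np.degrees(np.angle(z))/8)
print(best)
```

```text
((0.5337417721748352, -0.3906298875808716), 0.060832954943180084)
cap 149 [ 0.53374446 -0.39045886  0.09126703]
red 10 [ 0.51853863 -0.42792254  0.08625179]
post 217 [ 0.60028536 -0.35765974  0.09525016]
(np.float64(865.816745225119), array([ 0.533, -0.39 ]), np.float64(-19.01904748716111))
```

>>> arm_command:
  deltas: [-1,-0.0038,-0.002,0.03,0,-1,0,0,0.04,0,-1,0,0,0.03,0,-1,0,0,0.01,0,-1,0,0,0,0,-1,0,0,0.01,0,-1,0,0,0.01,0,-1,0,0,0.01,0,-1,0,0,0.009,0,-1,0,0,0,0,-1,0,0,0,0]

```text
time: 4.15
position: [0.469, -0.3936, 0.0736]
tool_rot: [0.737, -0.676, 0.0, 0.0]
ft_force: [-0.4, 0.7, -1.0]
grip_width: 0.0009
grip_force: 0.0
```

>>> arm_command:
  deltas: [-1,0.0053,-0.0002,0,-0.08,-1,0.0053,-0.0002,0,-0.08,-1,0.0053,-0.0002,0,-0.08,-1,0.0053,-0.0002,0,-0.08,-1,0.0053,-0.0002,0,-0.08,-1,0.0053,-0.0002,0,-0.08,-1,0.0053,-0.0002,0,-0.08,-1,0.0053,-0.0002,0,-0.08,-1,0.0053,-0.0002,0,-0.08,-1,0,0,0,0,-1,0,0,0,0]

```text
time: 5.52
position: [0.4888, -0.4355, 0.0737]
tool_rot: [0.927, -0.374, -0.0, -0.0]
ft_force: [-0.4, 0.0, 0.7]
grip_width: 0.0004
grip_force: 0.0
```

```bash
cat >> h.py <<'E'
def meas(f):
    o=status.get_obs(); t=o['position'][:2]-[.5337,-.3905]; q=o['tool_rot']
    print('finger r,phi',np.hypot(*t),np.degrees(np.arctan2(t[1],t[0])),'tooly',np.degrees(2*np.arctan2(q[1],q[0]))-90,o['ft_force'],o['time'])
    for n in ('wrist','top'):
        snap(n,f+n); im,P,d=cloud(f+n); h=im.astype(int)
        R=np.hypot(P[...,0]-.5337,P[...,1]+.3905)
        a=(d>0)&(P[...,2]>.079)&(P[...,2]<.09)&(R>.042)&(R<.062)&(h[...,0]>h[...,2]*1.6)
        z=np.exp(8j*np.arctan2(P[a][:,1]+.3905,P[a][:,0]-.5337)).sum()
        red=(R<.066)&(R>.035)&(P[...,2]>.07)&(P[...,2]<.09)&(h[...,0]>90)&(h[...,0]>2.5*h[...,1])
        m=P[red].mean(0) if red.any() else np.zeros(3)
        post=(P[...,2]>.092)&(R>.06)&(R<.085)&(P[...,2]<.1)
        print(n,'phase',a.sum(),np.degrees(np.angle(z))/8,'red',red.sum(),np.degrees(np.arctan2(m[1]+.3905,m[0]-.5337)),'post',post.sum(),P[post].mean(0) if post.any() else 0)
E
python3 -c "
from h import *
meas('a')"
```

```text
finger r,phi 0.06357768900969744 -134.91141994278084 tooly -133.90325618133852 [-0.41720344  0.00443165  0.69517913] 5.525
wrist phase 2476 -19.213269418555345 red 785 -64.2776968752112 post 1006 [ 0.58400991 -0.37179001  0.0952848 ]
top phase 33 -19.98895718862836 red 0 143.8076453939491 post 17 [ 0.60025893 -0.35836671  0.09547745]
```

One click has gone in: red was at -109° and is now at -64°, and the tally hasn't moved. Next, 45° more.

>>> arm_command:
  deltas: [-1,0.005,0,0,-0.0785,-1,0.005,0,0,-0.0785,-1,0.005,0,0,-0.0785,-1,0.005,0,0,-0.0785,-1,0.005,0,0,-0.0785,-1,0.005,-0.0002,0,-0.0785,-1,0.005,-0.0002,0,-0.0785,-1,0.005,-0.0002,0,-0.0785,-1,0.005,-0.0002,0,-0.0785,-1,0.005,-0.0002,0,-0.0785,-1,0,0,0,0,-1,0,0,0,0]

```text
time: 7.12
position: [0.5335, -0.454, 0.0735]
tool_rot: [1.0, 0.009, -0.0, -0.0]
ft_force: [-0.0, 0.7, 1.0]
grip_width: 0.0003
grip_force: 0.0
```

```bash
python3 -c "
from h import *
meas('b')"
```

```text
finger r,phi 0.06349452083543237 -90.17379511225816 tooly -88.93591564356511 [-0.02515615  0.70646846  0.95927418] 7.125
wrist phase 2535 -19.343921809363763 red 742 -18.963489183966548 post 1246 [ 0.59364323 -0.37021228  0.0953203 ]
top phase 16 -19.22876636760462 red 0 143.8076453939491 post 17 [ 0.60001795 -0.3587225   0.09570291]
```

Two clicks are in (red at -19°). Now the last one.

>>> arm_command:
  deltas: [-1,0.005,0,0,-0.0785,-1,0.005,0,0,-0.0785,-1,0.005,0,0,-0.0785,-1,0.005,0,0,-0.0785,-1,0.005,0,0,-0.0785,-1,0.005,-0.0002,0,-0.0785,-1,0.005,-0.0002,0,-0.0785,-1,0.005,-0.0002,0,-0.0785,-1,0.005,-0.0002,0,-0.0785,-1,0.005,-0.0002,0,-0.0785,-1,0,0,0,0,-1,0,0,0,0]

```text
time: 8.72
position: [0.5784, -0.4357, 0.0735]
tool_rot: [0.92, 0.391, -0.0, -0.0]
ft_force: [-0.0, -0.3, 0.5]
grip_width: 0.0008
grip_force: 0.1
```

```bash
python3 -c "
from h import *
meas('c')"
```

```text
finger r,phi 0.06353618231425265 -45.292060233843735 tooly -43.97421503421193 [-0.03761748 -0.26889899  0.49335726] 8.725
wrist phase 2529 -19.847123673350378 red 688 25.698524115280765 post 1270 [ 0.59924675 -0.36577922  0.09529222]
top phase 0 0.0 red 0 143.8076453939491 post 0 0
```

Red is now at 25.7°, and the pointer is at 26°. The finger stands free in the gap, so I'll lift straight up.

>>> arm_command:
  deltas: [-1,0,0,-0.01,0,-1,0,0,-0.02,0,-1,0,0,-0.04,0,-1,0,0,-0.05,0,-1,0,0,-0.03,0,-1,0,0,0,0,-1,0,0,0,0]

```text
time: 9.7
position: [0.5781, -0.4352, 0.2234]
tool_rot: [0.92, 0.392, -0.0, -0.0]
ft_force: [-0.4, -0.1, -0.5]
grip_width: 0.0002
grip_force: 0.0
```

```bash
python3 -c "
from h import *
meas('d')"
```

```text
finger r,phi 0.06297319091487112 -45.19190206416512 tooly -43.89573727495123 [-0.39337712 -0.09834733 -0.47877039] 9.7
wrist phase 1051 -19.169960100784486 red 107 26.21124729958355 post 276 [ 0.60089211 -0.35725336  0.09514421]
top phase 0 0.0 red 0 143.8076453939491 post 0 0
```

View pics/dwrist.png

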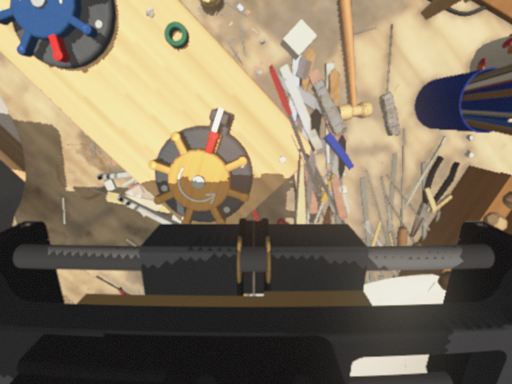

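The picture shows the red arm at about (212,140), right under the white pointer at about (219,118). The blue tally and wax ring are undisturbed, and the arm is clear.

```bash
python3 -c "
from rig import order
print(order.hand_in())"
```

```text
the job is handed in; nothing more can be done
None
```

The brass tally's red arm has clicked in at the white pointer after three counterclockwise clicks; the blue tally and loose things were left untouched, and the job is handed in.

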